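Clear the topping box and hold its lid open

ROBOT

A 7-joint arm with a two-finger parallel gripper is mounted at the origin on a cart in front of the work surface, level with it; the furniture and walls round the work are solid. World frame = base frame: x ahead of the robot, y to its left, z up, the work surface at z = 0. Lengths are in m, angles in rad, forces in N, time in s.
With the tool pointing down it reaches from about 0.35 to 0.9 m from the base axis. Payload 8.1 kg.
Tool frame: the origin (TCP) lies midway between the tips of the shut fingers; the grasp point (between the pads) lies arm.grip_point_offset behind it (arm.grip_point_offset is the distance from the TCP to the grasp point, in m); y points along the fingers, z is the direction in which the jaws open and shut, and the axes are right-handed (so a half turn about y gives the same grasp; the last joint's range is limited). The gripper opens to 92 mm and grips with 3 to 60 N. Pads are 19 mm wide; open, the fingers measure 130 mm over their backs; the gripper's body (75 mm by 190 mm) begins 47 mm behind the grasp point.
Start: joints at [-1.222, 0.434, 0.025, 1.573, -0.012, 1.134, -0.075], TCP at [0.273, 0.562, 0.227] pointing down, gripper open.
Joint ranges: [-2.62, 2.62], [-0.44, 2.09], [-1.27, 1.32], [0.08, 2.57], [-1.32, 4.46], [0.12, 2], [-2.74, 2.74]. Speed limits (rad/s): [2.22, 2.22, 3.01, 3.01, 3.14, 3.14, 3.14].

INTERFACE

Orientations are given as a rotation vector (axis times angle).
In Python, from cell import arm, get_image, camera_info gives the robot as it stands.
- The arm moves only by the tool carry_out, never from a script. Its argument "steps" is one flat list of numbers, 5 for each row, row after row: the opening, from 0 (shut) to 1 (fully open), then the shift along the world's x, y, z in units of 0.1 m (1.0 is 0.1 m), then the turn about the world's z in units of 45 degrees (1.0 is 45 degrees). In form: [hand, dx, dy, dz, spin, hand, dx, dy, dz, spin, ...]. A call has 1 to 12 rows; each row is the pose to reach, as a shift and turn from the pose commanded when the call began; what a row does not reach only later rows make up. A row lasts 1/10 s, in which the tool goes at most 50 mm and 8.59 degrees, less where a joint would pass 70% of its speed; a pose out of reach is approached as far as the arm can. A call with a number of a shift or a turn outside -1 to 1 is refused whole. A call with a gripper value outside its range is refused whole. The fingers move at their own pace and stop on an object; "grip_force" is the grip in N (left out, the last holds). Time passes only in rows, so rows that repeat a pose let the fingers close. It gives the time, the measured TCP pose, the force and the opening at its end, in the units of the state.
- arm.observe(): the state, without advancing time (a new reading comes with each control period).
- get_image(name): name is "scene" or "top" or "wrist"; returns (picture, depth): 384x512x3 uint8, red, green, blue; 384x512 float32, m along the optical axis (not along the pixel's ray), 0 where there is no reading.
- camera_info(name): a dict with "fovy" (degrees; the focal length in pixels is half the picture's height over the tangent of half this angle, whatever the lens; pixels are square), "cx", "cy" (the principal point, pixels), "R" (3x3) and "t" (3): a world point X has camera coordinates R X + t; the wrist camera has in their place "tool_from_camera" (4x4, takes a point from camera to tool coordinates, whose origin is the TCP and whose axes are the tool frame's). Camera axes: x right, y down, z forward; pixel columns grow to the right and rows downward; lengths in m; the calibration is good to about 2 mm. The wrist camera is an equidistant fisheye: a pixel r from the principal point sees the ray r / f radians off the axis. A picture is of the moment at which its call begins: read the wrist's pose just before it. camera_info takes no time and is no camera call.
- arm.sign_off(): hands the job in, once; it reports no verdict.
The state is a dict: "clock": time; "joints": joint angles; "dq": joint speeds; "joint_efforts": joint torques, N m; "position": TCP position; "ee_rot": TCP orientation; "force": force on the tool from outside, world axes, zero at the start; "ft_torque": the same for the moment, N m; "width": opening from 0.0 (shut) to 1.0 (fully open).
Only numpy, scipy, OpenCV 4.12 (cv2) and the standard library are available. Lean on these libraries where they do the work, as an engineer would, in place of code of your own. Each camera call takes 0.05 s, during which the arm holds its last target. There are 200 camera calls.

TASK

Two cartons were left on the lid of the steel topping box: stack both, one on the other, squarely on the matching carton that stands on the worktop, and leave the column standing. Then raise the lid to 45 degrees with the fingers and hold it there so that a colleague can refill the tubs; the lid falls shut if let go, so finish while still holding it up. Do not raise the lid before the cartons are stacked, and do not push or knock over the milk jug, jigger or timer.

Things in the scene. Friction and masses are not known exactly. Their poses are not given: they have to be found in the camera images.
- topping_box: steel box fixed to the worktop, 150 (x) x 280 (y) x 90 mm (z), three tubs inside, closed by a flat steel lid 8 mm thick (its top 98 mm above the worktop when shut). Origin at the centre of its underside; x points from the handle side to the hinge side, y along the hinge. A thin wire carry handle stands out 19 mm from each end (its +y and -y faces), 60 mm up.
- lid_hinge (a point): middle of the lid's hinge line, on the box's far top rim: 75 mm along +x and 90 mm up from the box's origin; its axes are the box's; the hinge line runs along the box's y.
- lid_angle (a joint): opening angle of the lid in rad: 0 shut (lid level), 0.785 = 45 degrees; stop at 1.4. No spring or catch: the lid (about 0.36 kg with its handle) falls shut from any angle; it takes about 2 N at the handle.
- lid: the flat steel lid, 154 (x) x 286 (y) x 8 mm; origin on the middle of the hinge line, x from the front edge to the hinge, z out of its upper face (axes are the box's when shut).
- lid_bar (a point): the lid's handle: a round bar 12 mm thick and 140 mm long, parallel to the hinge, in front of the lid's front edge, carried by a 12 mm arm at each end. This point is the middle of the bar, 200 mm from the hinge line and 4 mm above it when shut (94 mm above the worktop); turns with the lid. Axes are the box's when shut. Between bar and lid edge 41 mm are clear (bar surface to lid), so open the fingers only part way there.
- carton_a: closed plain cardboard carton, 100 (x) x 60 (y) x 45 mm (z), about 0.2 kg, with a pale strip of sealing tape along the middle of its top; origin at the centre of its underside, z up, x along its long side. Starts flat on the lid, on the +y half of it, long side roughly along the box's x.
- carton_b: closed plain cardboard carton, 100 (x) x 60 (y) x 45 mm (z), about 0.2 kg, with a pale strip of sealing tape along the middle of its top; origin at the centre of its underside, z up, x along its long side. Starts flat on the lid, on the -y half of it, long side roughly along the box's x.
- carton_base: The same kind of carton (100 x 60 x 45 mm, same origin and axes), loose, standing on the worktop left or right of the box: the foot of the column.
- milk_jug: steel milk jug, 101 x 69 x 92 mm high, loose, on the other side of the box; origin at the centre of its underside. Bystander.
- jigger: double-cone steel measure, 46 mm across, 78 mm high, loose; origin at the centre of its underside. Bystander.
- timer: white kitchen timer on its foot, 23 x 68 x 72 mm high, loose; origin at the centre of its underside. Bystander.

How it is judged:
By the outcome, as a careful person would: the job done as asked, in the order asked, and still so for the second after the job is handed in, while the arm keeps its last pose, push and grip.
It also fails if it takes over 67 s, if anything falls off the work surface, if the arm or the gripper's body presses on something with over 40 N, if the wrist force passes 120 N, or if a joint passes its speed limit or range.

## Working session

There is one attempt and no reset: what is moved stays moved. The work goes in short steps, Python scripts to look and compute and a tool call to move; the robot and the scene stay as the last step left them, time stands still between calls to the robot, and variables do not carry over. Pictures are saved under pics/ and viewed, about 8 in all and at most 12, crops included, and the job is handed in when it is done.

Besides the shell and the picture viewer there is one more tool, called after "Call:" in YAML: its name, and indented under it one key for each argument. carry_out: Moves the arm, as the interface text tells. Shifts and turns lie within -1 to 1; 1 stands for 0.1 m of shift or 45 degrees of turn. Its arguments: {"type":"object","properties":{"steps":{"type":"array","items":{"type":"number"}},"grip_force":{"type":"number"}},"required":["steps"]}

```bash
ls; mkdir -p pics; python3 - <<'E'
from cell import arm,get_image,camera_info
import cv2,numpy as np
print(arm.observe(), arm.grip_point_offset)
for n in("scene","top"):
    p,d=get_image(n); np.savez(f"pics/{n}0.npz",p=p,d=d); cv2.imwrite(f"pics/{n}0.png",p[:,:,::-1]); print(n,camera_info(n))
print(camera_info("wrist"))
a=cv2.imread("pics/scene0.png");b=cv2.imread("pics/top0.png")
E
```

```text
pics
{'clock': 0.0, 'joints': array([-1.22157725,  0.43523942,  0.02497581,  1.57409944, -0.01158081,
        1.13397371, -0.07511013]), 'dq': array([ 0.000922  , -0.0001782 ,  0.00052234, -0.00038472, -0.0024657 ,
        0.00019181, -0.00231082]), 'joint_efforts': array([-8.75179612e-04, -6.67853808e+01,  9.84708108e-01, -3.14468014e+01,
       -6.05190732e-02,  4.27310227e-02,  1.76056037e-04]), 'position': array([0.27271469, 0.56180093, 0.22593388]), 'ee_rot': array([-1.54316156,  0.35459799, -0.35429242]), 'force': array([0.00679792, 0.30227164, 0.29906272]), 'ft_torque': array([-0.01219536, -0.02475037, -0.03545738]), 'width': 0.9974547438942235} 0.0188
scene {'fovy': 42.79275444918606, 'cx': 263.3552697400714, 'cy': 189.92420571125683, 'R': array([[ 0.87278857, -0.48795588, -0.01179709],
       [-0.34268016, -0.59536997, -0.72670827],
       [ 0.34757794,  0.6383053 , -0.6868449 ]]), 't': array([-0.44006884,  0.25831118,  1.49652267])}
top {'fovy': 50.64613592214333, 'cx': 258.7195356879486, 'cy': 188.40816168128197, 'R': array([[ 0.01390809, -0.99990031, -0.00243645],
       [-0.99183399, -0.01348687, -0.12682052],
       [ 0.12677502,  0.00418039, -0.99192269]]), 't': array([0.01990214, 0.51207298, 1.09937444])}
{'fovy': 65.70646984690485, 'cx': 260.3212404489529, 'cy': 199.7910181812669, 'tool_from_camera': array([[ 5.15616922e-04,  9.51057285e-01,  3.09014198e-01,
        -8.39906312e-02],
       [-8.12550164e-06, -3.09014235e-01,  9.51057413e-01,
        -1.59027569e-01],
       [ 9.99999867e-01, -4.92892191e-04, -1.51605151e-04,
         4.91695482e-04],
       [ 0.00000000e+00,  0.00000000e+00,  0.00000000e+00,
         1.00000000e+00]])}
```

View pics/top0.png

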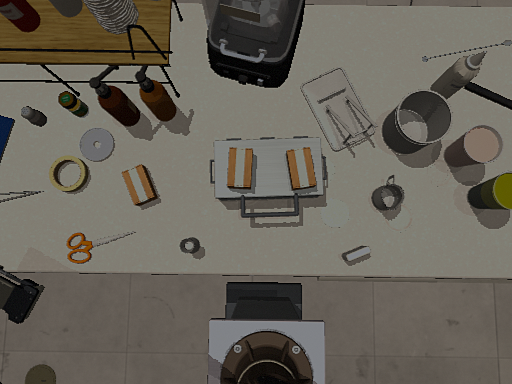

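View pics/scene0.png

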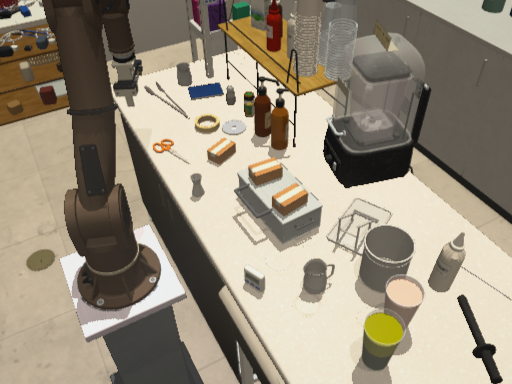

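Top view: the base carton is at (140,185), to the left of the box. Carton a is at (240,168) and b at (302,168) on the lid. The bar is near (270,212), the jigger (190,245), the timer (357,255) and the jug (388,197). Two tall pump bottles stand behind the base carton. The scene view agrees. Next I'll measure.

```bash
cat > h.py <<'E'
import numpy as np,cv2
from cell import arm,get_image,camera_info
from scipy.spatial.transform import Rotation as Ro
def cam(n,shape=(384,512)):
    c=camera_info(n); f=shape[0]/2/np.tan(np.radians(c["fovy"]/2)); return c,f
def pts(n,d,u,v):
    "world points of pixels by depth"
    c,f=cam(n); z=d[v,u]; X=np.stack([(u-c["cx"])/f*z,(v-c["cy"])/f*z,z],-1); return (X-c["t"])@c["R"]
def plane(n,u,v,h):
    c,f=cam(n); r=np.stack([(u-c["cx"])/f,(v-c["cy"])/f,np.ones(len(u))],-1)@c["R"]; o=-c["R"].T@c["t"]
    return o+r*((h-o[2])/r[:,2])[:,None]
def orange(p):
    h=cv2.cvtColor(p,cv2.COLOR_RGB2HSV); return cv2.inRange(h,(5,110,60),(22,255,255))
def wrist_plane(u,v,h,st):
    c,f=cam("wrist"); u=np.asarray(u,float)-c["cx"];v=np.asarray(v,float)-c["cy"]; r=np.hypot(u,v)+1e-9;t=r/f
    ray=np.stack([np.sin(t)*u/r,np.sin(t)*v/r,np.cos(t)],-1); M=c["tool_from_camera"]; Rw=Ro.from_rotvec(st["ee_rot"]).as_matrix()
    o=st["position"]+Rw@M[:3,3]; ray=ray@M[:3,:3].T@Rw.T
    return o+ray*((h-o[2])/ray[:,2])[:,None]
E
python3 - <<'E'
from h import *
z=np.load("pics/top0.npz");p,d=z["p"],z["d"];s=np.load("pics/scene0.npz")
for n,P,D,rois in(("top",p,d,{"base":(115,155,165,210),"a":(222,140,258,195),"b":(282,140,320,195)}),("scene",s["p"],s["d"],{"base":(200,130,240,168),"a":(243,152,288,188),"b":(268,180,312,217)})):
    m=orange(P)
    for k,(x0,y0,x1,y1) in rois.items():
        v,u=np.nonzero(m[y0:y1,x0:x1]);u+=x0;v+=y0
        X=pts(n,D,u,v); h=np.percentile(X[:,2],90); 
        t=X[:,2]>h-.008; W=plane(n,u[t],v[t],np.median(X[t,2]))
        r=cv2.minAreaRect((W[:,:2]*1000).astype(np.float32)); print(n,k,t.sum(),"h",np.median(X[t,2]).round(4),[np.round(q,1) for q in r])
# lid, bar and bystanders from top depth
vv,uu=np.mgrid[0:384,0:512];X=pts("top",d,uu.ravel(),vv.ravel()).reshape(384,512,3)
def rect(name,x0,y0,x1,y1,lo,hi):
    Q=X[y0:y1,x0:x1].reshape(-1,3);Q=Q[(Q[:,2]>lo)&(Q[:,2]<hi)]
    r=cv2.minAreaRect((Q[:,:2]*1000).astype(np.float32));print(name,len(Q),"z",np.median(Q[:,2]).round(4),np.percentile(Q[:,2],98).round(4),[np.round(q,1) for q in r])
rect("lid",205,130,335,198,.085,.11)
rect("bar",245,208,296,222,.08,.11)
rect("jig",175,232,205,258,.02,.1);rect("timer",335,240,375,268,.02,.1);rect("jug",370,172,408,215,.02,.11)
rect("bottles",85,65,180,130,.05,.4)
print("table",np.median(X[220:240,100:160,2]))
E
```

```text
top base 450 h 0.0454 [array([517.8, 361.8]), array([98.8, 60. ]), np.float64(24.1)]
top a 519 h 0.1433 [array([552.7,  75.7]), array([58.3, 97.9]), np.float64(87.8)]
top b 541 h 0.1433 [array([553. , -79.7]), array([98.6, 59.6]), np.float64(9.6)]
scene base 148 h 0.0472 [array([516.8, 355.4]), array([100.7,  62.3]), np.float64(25.0)]
scene a 215 h 0.1442 [array([552.7,  69.7]), array([67.6, 98.8]), np.float64(86.8)]
scene b 253 h 0.1446 [array([552.8, -86. ]), array([100.7,  62.7]), np.float64(9.5)]
lid 4326 z 0.0982 0.1025 [array([561.2,   3.7]), array([166.3, 286.4]), np.float64(2.9)]
bar 237 z 0.0992 0.1038 [array([438.3,  -3.8]), array([ 18.4, 131.4]), np.float64(5.1)]
jig 208 z 0.0523 0.0788 [array([353.2, 215. ]), array([36.7, 35.3]), np.float64(0.2)]
timer 254 z 0.0705 0.0753 [array([ 338.1, -237.9]), array([20. , 68.6]), np.float64(22.5)]
jug 479 z 0.0606 0.0932 [array([ 497.8, -330.5]), array([67.2, 84. ]), np.float64(45.4)]
bottles 2506 z 0.1641 0.2581 [array([743.8, 368.5]), array([100.4, 263.8]), np.float64(1.7)]
table 0.0007400076164483041
```

```bash
python3 - <<'E'
from h import *
o=arm.observe();R=Ro.from_rotvec(o["ee_rot"]).as_matrix();print(R.round(3));print("jaw yaw",np.degrees(np.arctan2(R[1,2],R[0,2])))
E
```

```text
[[ 0.9   -0.     0.437]
 [-0.437 -0.001  0.9  ]
 [ 0.    -1.    -0.001]]
jaw yaw 64.10891498216886
```

Call:
carry_out:
  steps: [1,0.3,-0.45,0.1,0.19,1,0.56,-0.97,0.2,0.38,1,0.56,-0.97,0.2,0.527]
  grip_force: 20

```text
clock: 0.4
position: [0.3326, 0.4604, 0.2472]
ee_rot: [-1.573, 0.028, -0.031]
force: [-0.4, -0.7, 0.3]
width: 0.999
```

Call:
carry_out:
  steps: [1,0.28,-0.48,0,0,1,0.56,-0.97,0,0]

```text
clock: 0.6
position: [0.379, 0.3777, 0.2465]
ee_rot: [-1.57, 0.028, -0.028]
force: [1.1, -1.0, 0.5]
width: 0.998
```

Call:
carry_out:
  steps: [1,0.28,-0.48,0,0,1,0.56,-0.97,0,0]

```text
clock: 0.8
position: [0.4295, 0.2901, 0.2466]
ee_rot: [-1.571, 0.03, -0.029]
force: [1.8, 1.1, -0.1]
width: 1.002
```

Call:
carry_out:
  steps: [1,0.28,-0.48,0,0,1,0.56,-0.97,0,0]

```text
clock: 1.0
position: [0.4795, 0.2035, 0.2466]
ee_rot: [-1.571, 0.03, -0.03]
force: [1.7, 0.5, 1.2]
width: 1.001
```

Call:
carry_out:
  steps: [1,0.28,-0.48,0,0,1,0.56,-0.97,0,0,1,0.56,-0.97,0,0,1,0.56,-0.97,0,0,1,0.56,-0.97,0,0]

```text
clock: 1.5
position: [0.5343, 0.1098, 0.2464]
ee_rot: [-1.57, 0.03, -0.028]
force: [-0.6, -0.3, -0.4]
width: 1.004
```

```bash
cat > w.py <<'E'
import sys
from h import *
def look(name,h):
    st=arm.observe();p,d=get_image("wrist");cv2.imwrite(f"pics/{name}.png",p[:,:,::-1]);np.savez(f"pics/{name}.npz",p=p,d=d)
    R=Ro.from_rotvec(st["ee_rot"]).as_matrix();print("pos",st["position"].round(4),"yaw",np.degrees(np.arctan2(R[1,2],R[0,2])).round(2),"F",st["force"].round(1),"t",st["clock"])
    m=cv2.morphologyEx(orange(p),cv2.MORPH_OPEN,np.ones((3,3)))
    n,l,s,c=cv2.connectedComponentsWithStats(m)
    for i in range(1,n):
        if s[i,4]<150: continue
        v,u=np.nonzero(l==i);W=wrist_plane(u,v,h,st);r=cv2.minAreaRect((W[:,:2]*1000).astype(np.float32))
        dd=d[v,u];print(s[i],[np.round(q,1) for q in r])
    return st,p,d,m
if __name__=="__main__": look(sys.argv[1],float(sys.argv[2]))
E
python3 w.py w1 0.143
```

```text
pos [0.5343 0.1098 0.2464] yaw 87.87 F [-0.6 -0.3 -0.4] t 1.5
[490  34  22  48 503] [array([378.8, 382.1]), array([37.1, 55.4]), np.float64(86.0)]
[439 121  23  66 606] [array([494. , 308.8]), array([72.2, 12.2]), np.float64(24.0)]
[415 132  27  67 793] [array([506.2, 280.8]), array([72.5, 14.4]), np.float64(23.9)]
[ 236  167   21   97 1875] [array([553.4,  96.4]), array([18.1, 98.5]), np.float64(87.6)]
[  79  173   56   79 2346] [array([544. , -49.2]), array([91.4, 43.1]), np.float64(9.6)]
[ 193  172   23   92 1616] [array([554.2,  55.3]), array([17.8, 94.7]), np.float64(87.5)]
[ 54 183  33  67 743] [array([ 548.2, -102.7]), array([80.3, 17. ]), np.float64(9.0)]
```

View pics/w1.png

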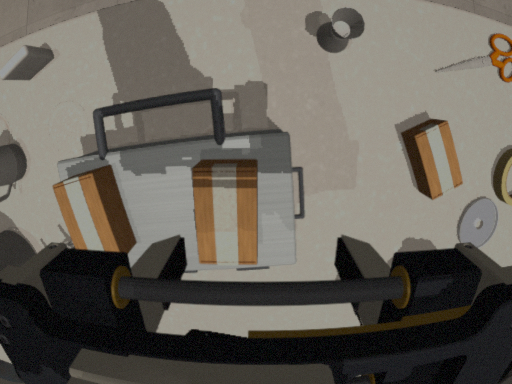

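Wrist view: carton a is at (226,212), square to the tool, and b is at (95,212). The wrist measurement gives a = (553.5, 75.9) mm at -2.3°, which matches the top view to within 1 mm. I'll descend on it.

Call:
carry_out:
  steps: [1,0.19,-0.34,-0.1,0,1,0.19,-0.34,-0.5,0,1,0.19,-0.34,-0.9,0]

```text
clock: 1.85
position: [0.5545, 0.076, 0.1565]
ee_rot: [-1.569, 0.027, -0.031]
force: [-0.6, 1.3, -0.9]
width: 1.0
```

Call:
carry_out:
  steps: [1,0,0,-0.25,0,1,0,0,-0.48,0,1,0,0,-0.48,0,0.4,0,0,-0.48,0,0.4,0,0,-0.48,0,0.4,0,0,-0.48,0,0.4,0,0,-0.48,0,0.4,0,0,-0.48,0]
  grip_force: 20

```text
clock: 2.65
position: [0.5545, 0.0748, 0.1096]
ee_rot: [-1.57, 0.029, -0.031]
force: [-1.1, 1.1, 5.5]
width: 0.653
```

Call:
carry_out:
  steps: [0.4,0,0,0.1,0,0.4,0,0,0.3,0,0.4,0,0,0.6,0,0.4,0,0,0.6,0]

```text
clock: 3.05
position: [0.5562, 0.0747, 0.1727]
ee_rot: [-1.569, 0.026, -0.035]
force: [1.1, 0.1, -1.4]
width: 0.65
```

Call:
carry_out:
  steps: [0.4,-0.04,0.3,0,0.1,0.4,-0.08,0.62,0,0.25,0.4,-0.12,0.95,0,0.4,0.4,-0.12,0.95,0,0.4]

```text
clock: 3.45
position: [0.5404, 0.1753, 0.1683]
ee_rot: [-1.556, -0.224, 0.226]
force: [0.1, -0.2, -2.7]
width: 0.652
```

Call:
carry_out:
  steps: [0.4,-0.04,0.3,0,0.1,0.4,-0.08,0.62,0,0.184,0.4,-0.12,0.95,0,0.184,0.4,-0.12,0.95,0,0.184,0.4,-0.12,0.95,0,0.184]

```text
clock: 3.95
position: [0.5294, 0.2648, 0.1682]
ee_rot: [-1.546, -0.33, 0.332]
force: [0.9, -0.7, -2.8]
width: 0.653
```

```bash
python3 w.py w2 0.045
```

```text
pos [0.5294 0.2648 0.1682] yaw 114.17 F [ 0.9 -0.7 -2.8] t 3.95
[ 476  111   36   62 1022] [array([355.8, 492.2]), array([74.8, 63.7]), np.float64(12.0)]
[ 284  173   59  109 4839] [array([545.8, 331.4]), array([124.6,  56.9]), np.float64(24.2)]
[ 356  173   24   82 1174] [array([505.9, 379.7]), array([92.7, 17. ]), np.float64(23.9)]
[ 195  180   43  102 3832] [array([590.1, 241.5]), array([117. ,  41.4]), np.float64(23.7)]
[156 272  10  41 235] [array([693.7, 205.9]), array([62.1, 11.6]), np.float64(16.4)]
[204 305  41  32 994] [array([699.1, 290.8]), array([51.5, 51.8]), np.float64(21.6)]
[281 305  34  31 888] [array([661., 374.]), array([50.6, 40.3]), np.float64(23.9)]
```

View pics/w2.png

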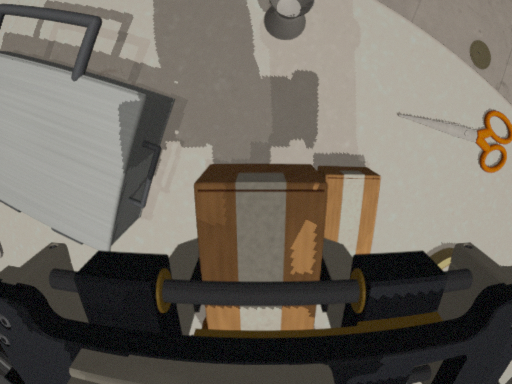

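Wrist view: the held carton hangs level at (260,240), and the base carton's right edge is visible at (365,210). Base estimate holds (edge offset 119.6 against 120.0 mm from the top view). I'll move over it and lower.

Call:
carry_out:
  steps: [0.4,-0.03,0.3,0,0,0.4,-0.07,0.65,0,0,0.4,-0.107,0.974,0,0,0.4,-0.107,0.974,0,0,0.4,-0.107,0.974,-0.3,0,0.4,-0.107,0.974,-0.6,0,0.4,-0.107,0.974,-0.9,0,0.4,-0.107,0.974,-0.9,0,0.4,-0.107,0.974,-0.9,0]

```text
clock: 4.9
position: [0.5198, 0.3605, 0.079]
ee_rot: [-1.547, -0.328, 0.329]
force: [0.3, 0.1, -1.8]
width: 0.653
```

Call:
carry_out:
  steps: [0.4,0,0,-0.07,0,0.4,0,0,-0.14,0,0.4,0,0,-0.19,0,0.4,0,0,-0.2,0,0.4,0,0,-0.2,0]

```text
clock: 5.4
position: [0.5192, 0.3619, 0.0587]
ee_rot: [-1.546, -0.33, 0.33]
force: [0.5, 0.3, -2.4]
width: 0.656
```

Call:
carry_out:
  steps: [0.4,0,0,-0.01,0,0.4,0,0,-0.02,0,0.4,0,0,-0.025,0,0.4,0,0,-0.025,0]

```text
clock: 5.8
position: [0.5194, 0.3621, 0.0566]
ee_rot: [-1.545, -0.33, 0.33]
force: [-1.0, -1.0, 2.3]
width: 0.65
```

Call:
carry_out:
  steps: [0.9,0,0,0,0,0.9,0,0,0,0,0.9,0,0,0,0,0.9,0,0,0,0,0.9,0,0,0.3,0,0.9,0,0,0.7,0,0.9,0,0,1,0,0.9,0,0,1,0]

```text
clock: 6.6
position: [0.5215, 0.3636, 0.161]
ee_rot: [-1.542, -0.335, 0.324]
force: [-0.1, -0.1, -0.2]
width: 0.893
```

Call:
carry_out:
  steps: [1,0.05,-0.3,0.3,-0.1,1,0.1,-0.7,0.6,-0.2,1,0.1,-1,0.9,-0.32,1,0.1,-1,0.9,-0.32,1,0.1,-1,0.9,-0.32]

```text
clock: 7.1
position: [0.5295, 0.2617, 0.2464]
ee_rot: [-1.566, -0.133, 0.132]
force: [0.4, 0.5, -0.2]
width: 1.001
```

```bash
python3 - <<'E'
from w import *
st,p,d,m=look("w3",0.09)
p,d=get_image("top");m=orange(p);cv2.imwrite("pics/top1.png",p[:,:,::-1])
for k,(x0,y0,x1,y1) in {"col":(112,150,170,215),"b":(282,140,320,195)}.items():
        v,u=np.nonzero(m[y0:y1,x0:x1]);u+=x0;v+=y0
        if len(u)<50: continue
        X=pts("top",d,u,v); h=np.percentile(X[:,2],90); t=X[:,2]>h-.008; W=plane("top",u[t],v[t],np.median(X[t,2]))
        r=cv2.minAreaRect((W[:,:2]*1000).astype(np.float32)); print(k,t.sum(),"h",np.median(X[t,2]).round(4),[np.round(q,1) for q in r])
E
```

```text
pos [0.5295 0.2617 0.2464] yaw 99.68 F [ 0.4  0.5 -0.2] t 7.1
[435  57  36  55 892] [array([364.7, 468.9]), array([67.5, 55.6]), np.float64(8.7)]
[ 352  141   25   84 1162] [array([509.4, 380.2]), array([99.8, 17.5]), np.float64(24.2)]
[  0 149  17  62 539] [array([ 584.6, -103.2]), array([39.4, 96. ]), np.float64(82.8)]
[ 315  149   31   84 1371] [array([526.1, 342.3]), array([99.5, 19.2]), np.float64(24.0)]
b 542 h 0.1433 [array([552.8, -79.7]), array([98.5, 59.6]), np.float64(9.6)]
```

Carton a measures (517.8, 361.3) at 24.1°, aligned with the base to about 1 mm. Next is b at (553, -79.7).

Call:
carry_out:
  steps: [1,0.03,-0.4,0,0,1,0.06,-0.855,0,0]

```text
clock: 7.4
position: [0.5341, 0.1789, 0.2443]
ee_rot: [-1.566, -0.137, 0.141]
force: [1.3, -2.8, 0.6]
width: 0.999
```

Call:
carry_out:
  steps: [1,0.03,-0.42,0,0,1,0.06,-0.855,0,0]

```text
clock: 7.6
position: [0.5406, 0.091, 0.2446]
ee_rot: [-1.567, -0.134, 0.138]
force: [0.2, -0.7, -1.0]
width: 1.0
```

Call:
carry_out:
  steps: [1,0.03,-0.42,0,0,1,0.06,-0.855,0,0]

```text
clock: 7.8
position: [0.5468, 0.0055, 0.2447]
ee_rot: [-1.566, -0.134, 0.138]
force: [0.5, -0.2, 0.4]
width: 1.002
```

Call:
carry_out:
  steps: [1,0.03,-0.42,0,0,1,0.06,-0.855,0,0,1,0.06,-0.855,0,0,1,0.06,-0.855,0,0,1,0.06,-0.855,0,0]

```text
clock: 8.3
position: [0.5533, -0.0778, 0.2452]
ee_rot: [-1.565, -0.134, 0.137]
force: [0.9, 1.0, -0.7]
width: 1.002
```

```bash
python3 w.py w4 0.143
```

```text
pos [ 0.5533 -0.0778  0.2452] yaw 99.88 F [ 0.9  1.  -0.7] t 8.3
[ 225  146   21  101 1954] [array([ 557.1, -100.7]), array([97.9, 18. ]), np.float64(9.7)]
[ 269  146   22  102 1946] [array([550.6, -60.1]), array([98.9, 17.9]), np.float64(9.6)]
```

Call:
carry_out:
  steps: [1,0,-0.025,-0.3,0,1,0,-0.025,-0.6,0,1,0,-0.025,-0.9,0]

```text
clock: 8.65
position: [0.5535, -0.0805, 0.1552]
ee_rot: [-1.566, -0.136, 0.135]
force: [-0.1, 0.0, 0.2]
width: 1.0
```

Call:
carry_out:
  steps: [1,0,0,-0.25,0,1,0,0,-0.46,0,1,0,0,-0.46,0,0.4,0,0,-0.46,0,0.4,0,0,-0.46,0,0.4,0,0,-0.46,0,0.4,0,0,-0.46,0,0.4,0,0,-0.46,0]
  grip_force: 20

```text
clock: 9.45
position: [0.5537, -0.0823, 0.111]
ee_rot: [-1.566, -0.134, 0.132]
force: [-0.6, 1.6, 5.3]
width: 0.654
```

Call:
carry_out:
  steps: [0.4,0,0,0.1,0,0.4,0,0,0.4,0,0.4,0,0,0.7,0,0.4,0,0,1,0,0.4,0,0,1,0]

```text
clock: 9.95
position: [0.5555, -0.0832, 0.2149]
ee_rot: [-1.568, -0.138, 0.127]
force: [0.4, -0.6, -2.3]
width: 0.654
```

Call:
carry_out:
  steps: [0.4,-0.02,0.25,0,0.1,0.4,-0.04,0.55,0,0.2,0.4,-0.07,0.87,0,0.32]

```text
clock: 10.25
position: [0.5455, 0.0055, 0.2096]
ee_rot: [-1.545, -0.332, 0.334]
force: [0.2, -0.2, -2.2]
width: 0.651
```

Call:
carry_out:
  steps: [0.4,-0.02,0.29,0,0,0.4,-0.04,0.58,0,0,0.4,-0.07,0.87,0,0]

```text
clock: 10.55
position: [0.5383, 0.0931, 0.2095]
ee_rot: [-1.545, -0.33, 0.332]
force: [0.3, 0.1, -1.6]
width: 0.656
```

Call:
carry_out:
  steps: [0.4,-0.02,0.29,0,0,0.4,-0.04,0.58,0,0,0.4,-0.07,0.87,0,0]

```text
clock: 10.85
position: [0.5312, 0.18, 0.2095]
ee_rot: [-1.545, -0.33, 0.332]
force: [-0.0, -0.5, -1.3]
width: 0.655
```

Call:
carry_out:
  steps: [0.4,-0.02,0.29,0,0,0.4,-0.04,0.58,0,0,0.4,-0.07,0.87,0,0,0.4,-0.07,0.87,0,0,0.4,-0.07,0.87,0,0,0.4,-0.07,0.87,0,0]

```text
clock: 11.45
position: [0.525, 0.2644, 0.2097]
ee_rot: [-1.547, -0.329, 0.331]
force: [-0.1, 0.5, -0.6]
width: 0.651
```

```bash
python3 w.py w5 0.090
```

```text
pos [0.525  0.2644 0.2097] yaw 114.09 F [-0.1  0.5 -0.6] t 11.45
[458 111  37  58 928] [array([367.1, 459.8]), array([65.6, 55.9]), np.float64(7.7)]
[ 283  176   59  106 4545] [array([542.1, 329.5]), array([119.9,  55.4]), np.float64(24.2)]
[ 356  177   23   78 1140] [array([503.3, 377.5]), array([87.6, 17.1]), np.float64(24.1)]
[ 195  185   43   97 3608] [array([586. , 242.2]), array([110.3,  40.6]), np.float64(23.6)]
[206 305  35  27 901] [array([688.5, 286.9]), array([43.1, 42.9]), np.float64(26.2)]
[278 305  37  29 873] [array([652.5, 368.3]), array([45.4, 44.2]), np.float64(27.4)]
```

View pics/w5.png

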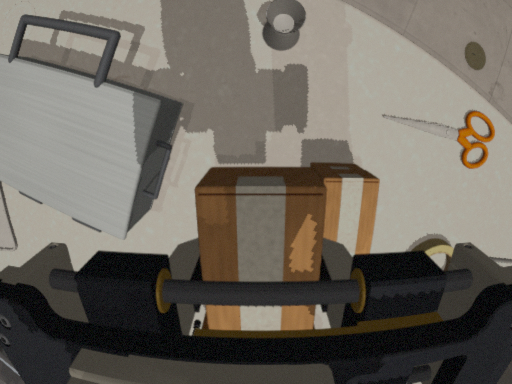

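The wrist view shows carton b held level at (260,240), with the two-carton column behind it at (345,200). Edge offset 117.6 mm against 118.4 expected.

Call:
carry_out:
  steps: [0.4,-0.02,0.3,0,0,0.4,-0.05,0.65,0,0,0.4,-0.07,0.97,0,0,0.4,-0.07,0.97,0,0,0.4,-0.07,0.97,-0.3,0,0.4,-0.07,0.97,-0.6,0,0.4,-0.07,0.97,-0.85,0,0.4,-0.07,0.97,-0.92,0,0.4,-0.07,0.97,-0.92,0,0.4,-0.07,0.97,-0.92,0]

```text
clock: 12.5
position: [0.5192, 0.3624, 0.1195]
ee_rot: [-1.545, -0.331, 0.328]
force: [1.1, 0.2, -0.9]
width: 0.651
```

Call:
carry_out:
  steps: [0.4,0,0,-0.04,0,0.4,0,0,-0.08,0,0.4,0,0,-0.11,0,0.4,0,0,-0.12,0,0.4,0,0,-0.12,0]

```text
clock: 13.0
position: [0.5182, 0.3624, 0.1061]
ee_rot: [-1.546, -0.33, 0.33]
force: [-0.1, 0.7, -1.2]
width: 0.649
```

Call:
carry_out:
  steps: [0.4,0,-0.005,-0.01,0,0.4,0,-0.005,-0.02,0,0.4,0,-0.005,-0.03,0,0.4,0,-0.005,-0.03,0]

```text
clock: 13.4
position: [0.5183, 0.3619, 0.1032]
ee_rot: [-1.545, -0.33, 0.33]
force: [-0.0, 0.2, -1.7]
width: 0.649
```

Call:
carry_out:
  steps: [0.4,0,0,-0.01,0,0.4,0,0,-0.015,0,0.4,0,0,-0.015,0]

```text
clock: 13.7
position: [0.5184, 0.362, 0.103]
ee_rot: [-1.545, -0.33, 0.329]
force: [-3.7, -2.9, 11.3]
width: 0.652
```

Call:
carry_out:
  steps: [0.4,0,0,0.01,0,0.9,0,0,0.01,0,0.9,0,0,0.01,0,0.9,0,0,0.01,0,0.9,0,0,0.01,0,0.9,0,0,0.3,0,0.9,0,0,0.7,0,0.9,0,0,1,0,0.9,0,0,1,0]

```text
clock: 14.6
position: [0.5204, 0.3635, 0.2065]
ee_rot: [-1.542, -0.335, 0.324]
force: [0.8, 0.1, 0.4]
width: 0.902
```

Call:
carry_out:
  steps: [0.9,0,-0.3,0.15,-0.1,0.9,0,-0.7,0.3,-0.2,0.9,0,-1,0.4,-0.35,0.9,0,-1,0.4,-0.471,0.9,0,-1,0.4,-0.471,0.9,0,-1,0.4,-0.471,0.9,0,-1,0.4,-0.471,0.9,0,-1,0.4,-0.471,0.9,0,-1,0.4,-0.471,0]

```text
validation failed for argument at $.st...
```

```bash
python3 w.py w6 0.135
```

```text
pos [0.5204 0.3635 0.2065] yaw 114.09 F [0.8 0.1 0.4] t 14.6
[ 406   75   47   64 1257] [array([378.5, 456.6]), array([54.7, 46.1]), np.float64(8.4)]
[ 273  147   24  113 2413] [array([510.2, 380.9]), array([98.9, 17.8]), np.float64(24.2)]
[ 223  148   24  112 2416] [array([527.3, 343.7]), array([98.2, 18.1]), np.float64(23.9)]
```

View pics/w6.png

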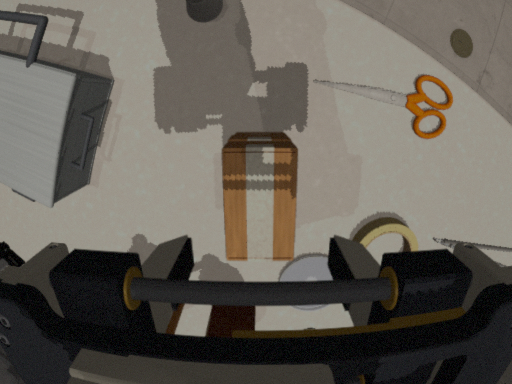

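The column is standing. The top carton measures (518.7, 362.3) at 24.1°, about 1 mm off the base centre. One move was refused because its list had a stray number, so I'll resend it. Next I'll go to the lid and look.

Call:
carry_out:
  steps: [0.9,0,-0.3,0.15,-0.1,0.9,0,-0.7,0.25,-0.2,0.9,0,-1,0.25,-0.35,0.9,0,-1,0.25,-0.471]

```text
clock: 15.05
position: [0.5189, 0.256, 0.2261]
ee_rot: [-1.574, -0.031, 0.032]
force: [0.1, 0.1, 0.0]
width: 0.896
```

Call:
carry_out:
  steps: [0.6,0,-0.45,0,0,0.6,0,-0.9,0,0,0.6,0,-1,0,0]

```text
clock: 15.35
position: [0.5179, 0.1557, 0.2256]
ee_rot: [-1.574, -0.034, 0.036]
force: [0.1, -0.3, -0.3]
width: 0.689
```

Call:
carry_out:
  steps: [0.6,0,-0.45,0,0,0.6,0,-0.9,0,0,0.6,0,-1,0,0]

```text
clock: 15.65
position: [0.5177, 0.0563, 0.2259]
ee_rot: [-1.573, -0.034, 0.036]
force: [0.9, 0.4, 0.5]
width: 0.601
```

Call:
carry_out:
  steps: [0.6,0,-0.45,0,0,0.6,-0.2,-0.9,0,0,0.6,-0.2,-1,0,0,0.6,-0.2,-1,0,0,0.6,-0.2,-1,0,0,0.6,-0.2,-1,0,0]

```text
clock: 16.25
position: [0.4987, -0.036, 0.2264]
ee_rot: [-1.57, -0.042, 0.042]
force: [0.3, -0.4, -0.4]
width: 0.6
```

```bash
python3 - <<'E'
from w import *
st,p,d,m=look("w7",0.135)
# dark bar
g=cv2.cvtColor(p,cv2.COLOR_RGB2HSV)[:,:,2]; print(np.percentile(g,[5,25,50]))
E
```

```text
pos [ 0.4987 -0.036   0.2264] yaw 93.07 F [ 0.3 -0.4 -0.4] t 16.25
[ 13.  51. 117.]
```

View pics/w7.png

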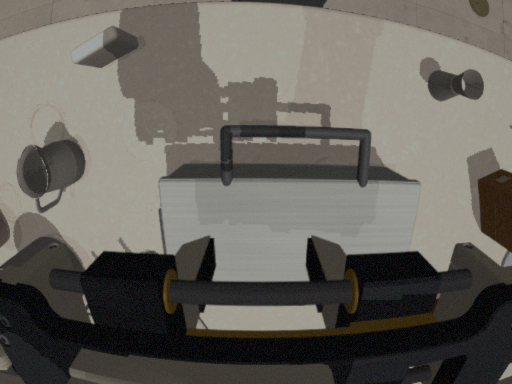

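Wrist view: the bar runs along v≈131 from u=227 to 364, with its arms at u≈227 (-y) and u≈364 (+y) down to v≈184. The lid's front edge is at v≈180. With the tool vertical and the jaws along x, the 190 mm gripper body would hit the lid before 45°. I'll grip one side arm with the jaws along the hinge direction instead.

```bash
python3 - <<'E'
from h import *
z=np.load("pics/w7.npz");p,d=z["p"],z["d"]
st=arm.observe()
def W(l,h): 
    l=np.array(l,float);return (wrist_plane(l[:,0],l[:,1],h,st)*1000).round(1)
g=cv2.cvtColor(p,cv2.COLOR_RGB2GRAY).astype(int)
for v in(150,160): print(v,"L",g[v,215:240],"R",g[v,352:378])
for u in(260,300,340): print(u,g[120:145,u], g[172:190,u])
print("bar end/centre (227,131),(364,134) arm ends (227,160),(364,160), lid corners(161,180)(418,183)")
print(W([(227,131),(364,134),(227,160),(364,160)],.097));print(W([(161,179),(418,182),(270,179)],.098))
print("depth bar",[d[v,u] for u,v in((227,155),(364,155),(295,132))])
# height of bar from depth (fisheye: depth along optical axis)
c,f=cam("wrist");Rw=Ro.from_rotvec(st["ee_rot"]).as_matrix();M=c["tool_from_camera"]
for u,v in((227,155),(364,155),(295,132),(290,210)):
    x,y=u-c["cx"],v-c["cy"];r=np.hypot(x,y);t=r/f;X=d[v,u]*np.array([np.tan(t)*x/r,np.tan(t)*y/r,1,1/d[v,u]])
    print(u,v,(st["position"]+Rw@(M@X)[:3]).round(4))
E
```

```text
150 L [111 107 104 102  91  71  41  34  41  48  50  47  48  43  30  34  37  56
  86  93  95  92  94  92  96] R [ 92  96  92  95  96  93  78  37  30  42  46  52  59  67  75  73  65  66
  88 106 105 105 104 109 141 156]
160 L [105  99 103 100 106  80  52  36  31  41  42  44  65  63  59  55  45  59
  89  92  94  93  92  93  96] R [ 95  97  96  96  94  85  51  26  37  43  51  57  65  72  67  66  64  78
 103 105 106 106 106 105 106 106]
260 [ 97  94  95  93  88  50  39  42  39  47  47  45  47  47  43  32  51 115
 154 159 161 160 154 145 105] [ 49  47  50  52  49  58  91 111 114 120 132 141 142 141 141 143 143 144]
300 [149 147 144 147 147 130  84  43  37  41  38  43  41  37  36  36  38  68
 122 146 150 147 144 120  96] [ 53  50  55  51  53  54  72 104 113 115 127 139 141 142 143 142 143 144]
340 [150 149 150 150 152 150 146 124  59  50  52  59  64  70  72  73  63  52
  57 100 144 150 150 145 121] [ 53  56  58  57  55  53  55  76 117 114 120 134 144 141 142 141 142 140]
bar end/centre (227,131),(364,134) arm ends (227,160),(364,160), lid corners(161,180)(418,183)
[[440.2 -71.2  97. ]
 [433.5  65.2  97. ]
 [469.  -70.3  97. ]
 [460.1  68.4  97. ]]
[[ 491.  -139.    98. ]
 [ 478.4  137.1   98. ]
 [ 485.9  -26.8   98. ]]
depth bar [np.float32(0.28611815), np.float32(0.28447717), np.float32(0.27862957)]
227 155 [ 0.4635 -0.0702  0.0999]
364 155 [0.4544 0.0663 0.101 ]
295 132 [ 0.4374 -0.0058  0.1004]
290 210 [ 0.5171 -0.0043  0.0993]
```

Call:
carry_out:
  steps: [0.5,-0.2,-0.17,0,0,0.5,-0.387,-0.34,-0.1,0,0.5,-0.387,-0.34,-0.5,0,0.5,-0.387,-0.34,-0.8,0,0.5,-0.387,-0.34,-0.8,0]
  grip_force: 40

```text
clock: 16.8
position: [0.4573, -0.0708, 0.1439]
ee_rot: [-1.57, -0.036, 0.046]
force: [-0.7, 1.3, 0.1]
width: 0.504
```

```bash
python3 w.py w8 0.135
```

```text
pos [ 0.4573 -0.0708  0.1439] yaw 93.0 F [-0.7  1.3  0.1] t 16.8
[177 273   8  41 188] [array([ 500.6, -125. ]), array([ 4.9, 36.1]), np.float64(86.9)]
[398 316  26  11 175] [array([525.4,  56.6]), array([10.3, 27.6]), np.float64(1.1)]
[337 318  60  15 474] [array([527. ,  17.6]), array([10.9, 52.3]), np.float64(3.3)]
[198 329  52   8 262] [array([535.5, -94.7]), array([ 6.4, 39.4]), np.float64(1.9)]
```

View pics/w8.png

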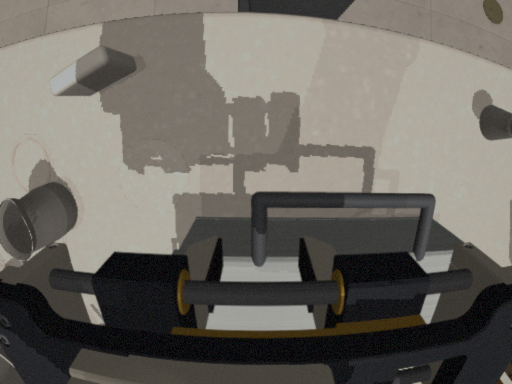

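The view shows the -y arm centred between the fingers at (259,230), with the bar in front at v≈201. I'll descend and grip.

Call:
carry_out:
  steps: [0.5,0.02,0,-0.2,0,0.5,0.02,0,-0.4,0,0.5,0.02,0,-0.58,0,0.5,0.02,0,-0.58,0,0.5,0.02,0,-0.58,0]

```text
clock: 17.35
position: [0.4627, -0.0717, 0.09]
ee_rot: [-1.57, -0.041, 0.039]
force: [0.3, 1.0, 0.6]
width: 0.501
```

Call:
carry_out:
  steps: [0,0,0,0,0,0,0,0,0,0,0,0,0,0,0,0,0,0,0,0,0,0,0,0,0,0,0,0,0,0,0,0,0,0,0]

```text
clock: 18.05
position: [0.4617, -0.0718, 0.0889]
ee_rot: [-1.57, -0.04, 0.04]
force: [-0.8, 1.4, 6.0]
width: 0.118
```

Call:
carry_out:
  steps: [0.3,0,0,0,0,0.3,0,0,0,0,0.3,0,0,-0.05,0,0.3,0,0,-0.05,0,0.3,0,0,-0.05,0,0,0,0,-0.05,0,0,0,0,-0.05,0,0,0,0,-0.05,0,0,0,0,-0.05,0,0,0,0,-0.05,0]
  grip_force: 40

```text
clock: 19.05
position: [0.4616, -0.0718, 0.0838]
ee_rot: [-1.57, -0.04, 0.04]
force: [-0.0, 1.9, 1.6]
width: 0.118
```

Call:
carry_out:
  steps: [0,0.006,0,0.114,0,0,0.02,0.001,0.228,0,0,0.041,0.002,0.341,0,0,0.07,0.003,0.452,0,0,0.07,0.003,0.452,0]

```text
clock: 19.55
position: [0.4689, -0.0715, 0.1303]
ee_rot: [-1.57, -0.041, 0.039]
force: [0.5, 1.8, -3.1]
width: 0.118
```

Forces stay small (3 N), so the lid is following. Continuing to 37.5°.

Call:
carry_out:
  steps: [0,0.036,0.002,0.108,0,0,0.079,0.004,0.215,0,0,0.128,0.006,0.318,0,0,0.184,0.009,0.418,0,0,0.316,0.015,0.605,0,0,0.316,0.015,0.605,0,0,0.316,0.015,0.605,0]

```text
clock: 20.25
position: [0.5, -0.0701, 0.1901]
ee_rot: [-1.57, -0.039, 0.04]
force: [-2.9, 2.6, -0.2]
width: 0.118
```

```bash
python3 - <<'E'
from h import *
o=arm.observe();print(o["position"],o["force"],o["ft_torque"],o["joints"].round(2))
p,d=get_image("scene");cv2.imwrite("pics/s2.png",cv2.resize(p[110:280,150:370,::-1],None,fx=3,fy=3,interpolation=cv2.INTER_CUBIC));np.savez("pics/s2.npz",p=p,d=d)
E
```

```text
[ 0.50003109 -0.07008533  0.19005894] [-2.94530351  2.64582951 -0.21860056] [ 0.72637061  0.80443358 -0.00469272] [-0.18  0.28  0.26  1.93 -0.09  0.95  1.75]
```

View pics/s2.png

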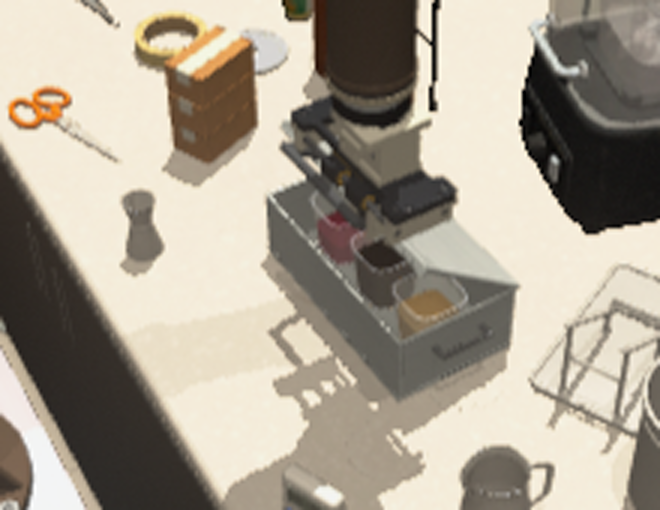

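The scene view shows the lid up with the tubs exposed, and the column standing square at crop (210,95). I'll finish the arc and measure the lid's angle.

Call:
carry_out:
  steps: [0,0.05,0.002,0.058,0,0,0.102,0.005,0.115,0,0,0.155,0.008,0.169,0,0,0.155,0.008,0.169,0,0,0.155,0.008,0.169,0]

```text
clock: 20.8
position: [0.5156, -0.0694, 0.2066]
ee_rot: [-1.57, -0.039, 0.041]
force: [-4.4, 2.1, 0.7]
width: 0.118
```

```bash
cat > ang.py <<'E'
from h import *
o=arm.observe();print(o["clock"],o["position"].round(4),o["force"].round(1),o["width"])
g=o["position"];print("angle by grip, r .175:",np.degrees(np.arcsin((g[2]+.0102-.09)/.175)-np.arctan2(.004,.175)))
for n in("scene","top"):
    p,d=get_image(n);vv,uu=np.mgrid[0:384,0:512];X=pts(n,d,uu.ravel(),vv.ravel())
    a=np.radians(2.8);L=X-[.6366,.007,.09];bx=L[:,0]*np.cos(a)+L[:,1]*np.sin(a);by=-L[:,0]*np.sin(a)+L[:,1]*np.cos(a);bz=L[:,2]
    hsv=cv2.cvtColor(p,cv2.COLOR_RGB2HSV).reshape(-1,3)
    k=(abs(by)<.14)&(bx>-.12)&(bx<-.005)&(abs(bz+bx)<.035)&(bz>.015)&(hsv[:,2]>90)
    x,z=bx[k],bz[k]
    if k.sum()<20: print(n,k.sum());continue
    for _ in range(5):
        c=np.polyfit(x,z,1);r=z-np.polyval(c,x);q=abs(r)<max(.003,1.5*r.std());x,z=x[q],z[q]
    print(n,k.sum(),len(x),"slope angle",np.degrees(np.arctan(-c[0])).round(1),"z at hinge",c[1].round(4),"range",x.min().round(3),x.max().round(3))
    cv2.imwrite(f"pics/mask_{n}.png",(k.reshape(384,512)*255).astype(np.uint8))
E
python3 ang.py
```

```text
20.8 [ 0.5156 -0.0694  0.2066] [-4.4  2.1  0.7] 0.11769877625221431
angle by grip, r .175: 45.125167125942504
scene 347 235 slope angle 43.2 z at hinge 0.0153 range -0.108 -0.006
top 2204 1908 slope angle 43.6 z at hinge 0.0113 range -0.108 -0.005
```

Call:
carry_out:
  steps: [0,0.003,0,0.015,0,0,0.005,0,0.03,0,0,0.005,0,0.03,0,0,0.005,0,0.03,0]

```text
clock: 21.3
position: [0.518, -0.0692, 0.2094]
ee_rot: [-1.571, -0.042, 0.038]
force: [6.1, 4.3, -10.9]
width: 0.121
```

```bash
python3 ang.py; python3 - <<'E'
from h import *
st=arm.observe();p,d=get_image("wrist");c,f=cam("wrist");M=c["tool_from_camera"];Rw=Ro.from_rotvec(st["ee_rot"]).as_matrix()
v,u=np.mgrid[0:384,0:512];x=u-c["cx"];y=v-c["cy"];r=np.hypot(x,y)+1e-9;t=np.minimum(r/f,1.5)
X=np.stack([np.tan(t)*x/r*d,np.tan(t)*y/r*d,d],-1).reshape(-1,3);X=(X@M[:3,:3].T+M[:3,3])@Rw.T+st["position"]
a=np.radians(2.8);L=X-[.6366,.007,.09];bx=L[:,0]*np.cos(a)+L[:,1]*np.sin(a);by=-L[:,0]*np.sin(a)+L[:,1]*np.cos(a);bz=L[:,2]
k=(abs(by)<.14)&(bx>-.115)&(bx<-.005)&(abs(bz+bx-.011)<.012)&(d.ravel()>0);print("wrist",k.sum())
if k.sum()>50:
    c=np.polyfit(bx[k],bz[k],1);print(np.degrees(np.arctan(-c[0])),c[1],bx[k].min(),bx[k].max())
p,d=get_image("top");X=None
cv2.imwrite("pics/t3.png",p[:,:,::-1])
E
```

```text
21.3 [ 0.518  -0.0692  0.2094] [  6.1   4.3 -10.9] 0.12062763108429858
angle by grip, r .175: 46.45183140655609
scene 332 218 slope angle 44.2 z at hinge 0.0158 range -0.106 -0.005
top 2128 1814 slope angle 44.7 z at hinge 0.0116 range -0.106 -0.005
wrist 2002
30.338756618845835 0.05064606443291052 -0.11486116421287197 -0.08451392434051554
```

View pics/t3.png

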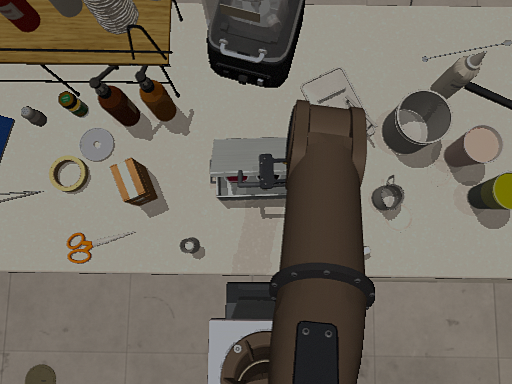

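Call:
carry_out:
  steps: [0,0.01,0,-0.005,0,0,0.01,0,-0.005,0,0,0.01,0,-0.005,0,0,0.01,0,-0.005,0,0,0.01,0,-0.005,0]

```text
clock: 22.0
position: [0.5176, -0.0693, 0.2089]
ee_rot: [-1.57, -0.041, 0.039]
force: [2.9, 3.7, -6.7]
width: 0.12
```

```bash
python3 ang.py; python3 - <<'E'
from h import *
p,d=get_image("top");m=orange(p);x0,y0,x1,y1=105,150,165,215
v,u=np.nonzero(m[y0:y1,x0:x1]);u+=x0;v+=y0
X=pts("top",d,u,v);h=np.percentile(X[:,2],90);t=X[:,2]>h-.008;W=plane("top",u[t],v[t],np.median(X[t,2]))
print("column",np.median(X[t,2]).round(4),[np.round(q,1) for q in cv2.minAreaRect((W[:,:2]*1000).astype(np.float32))])
E
```

```text
22.0 [ 0.5176 -0.0693  0.2089] [ 2.9  3.7 -6.7] 0.11961668779908305
angle by grip, r .175: 46.22679435126787
scene 341 231 slope angle 44.1 z at hinge 0.0157 range -0.106 -0.005
top 2148 1857 slope angle 44.6 z at hinge 0.0114 range -0.107 -0.005
column 0.1354 [array([518.1, 360.9]), array([98.8, 59.8]), np.float64(23.9)]
```

```bash
python3 -c "
from cell import arm
print(arm.sign_off()); print(arm.observe()['position'])"
```

```text
the job is handed in; nothing more can be done
None
the job is handed in; nothing more can be done
```

Both cartons are stacked on the base carton, and the lid is held up at about 45°. I handed the job in at about 22 s with the grip still on. The sign-off gives no verdict.

- **Column:** carton a went on first, then b. The last top view puts the top carton at (518.1, 360.9) mm, 135 mm high and at 23.9°. The base was at (517.8, 361.8) mm and 24.1°, so the column is square to about 1 mm and standing.
- **Lid:** I gripped the handle's -y side arm with the jaws along the hinge at 40 N. Gripping the bar across would have put the gripper body against the lid before 45°.
- **Lid angle, where checks disagree:** the last readings were 44.6° from the top depth image, 44.1° from the scene camera and 46.2° from the grip height with an assumed radius. The wrist-depth fit, taken just before the last small correction, gave 30°. I discarded it because it covered only a narrow strip near the lid's front edge.
- **Forces:** the last tool force was about 8 N, and the highest I read was about 13 N.
- **Bystanders:** I did not go near the jug, jigger or timer. In the last pictures the jug and jigger look unmoved, but the arm mostly hid the timer in the final top view, and I did not re-measure any of them.
- **Refused move:** one move call was rejected for a stray number. Nothing moved, and I resent it.

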